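Line up a hinge leaf on the pinning jig and hold it for the pin

ROBOT

A 7-joint arm with a two-finger parallel gripper is mounted at the origin on a cart in front of the work surface, level with it; the furniture and walls round the work are solid. World frame = base frame: x ahead of the robot, y to its left, z up, the work surface at z = 0. Lengths are in m, angles in rad, forces in N, time in s.
With the tool pointing down it reaches from about 0.35 to 0.9 m from the base axis. Payload 8.1 kg.
Tool frame: the origin (TCP) lies midway between the tips of the shut fingers; the grasp point (between the pads) lies 19 mm behind it (hold_point_z is the distance from the TCP to the grasp point, in m); z points along the fingers, y is the line along which they close (so a half turn about z gives the same grasp; the last joint's range is limited). The gripper opens to 92 mm and grips with 3 to 60 N. Pads are 19 mm wide; open, the fingers measure 130 mm over their backs; the gripper's body (75 mm by 190 mm) begins 47 mm behind the grasp point.
Start: joints at [-1.255, 0.434, 0.025, 1.573, -0.012, 1.134, -0.075], TCP at [0.254, 0.571, 0.227] pointing down, gripper open.
Joint ranges: [-2.62, 2.62], [-0.44, 2.09], [-1.27, 1.32], [0.08, 2.57], [-1.32, 4.46], [0.12, 2], [-2.74, 2.74]. Speed limits (rad/s): [2.22, 2.22, 3.01, 3.01, 3.14, 3.14, 3.14].

INTERFACE

Orientations are given as a unit quaternion [w, x, y, z].
In Python, from workcell import state, read_camera, camera_model, sign_off, regions_of, pinpoint, hold_point_z gives the robot as it stands.
- The arm moves only by the tool carry_out, never from a script. Its argument "plan" is one flat list of numbers, 5 for each row, row after row: the shift along the tool's x, y, z in m, then the turn about the tool's z in rad, then the closure, from 0 (fully open) to 1 (shut). A call has 1 to 8 rows; each row shifts and turns the commanded pose from where the row before left it, along the tool's axes as they then stand; what a row does not reach is not made up. A row lasts 1/10 s, in which the tool goes at most 50 mm and 8.59 degrees, less where a joint would pass 70% of its speed; a pose out of reach is approached as far as the arm can. A call is refused whole if a number of a shift passes 0.05 or a number of a turn 0.15, either way. A call with a gripper value outside its range is refused whole. The fingers move at their own pace and stop on an object; the grip force is fixed at half the most. Time passes only in rows, so rows that do not move let the fingers close. It gives the time, the measured TCP pose, the force, the opening and the grip force at its end, in the units of the state.
- state(): the state, without advancing time (a new reading comes with each control period).
- read_camera(name): name is "scene" or "top" or "wrist"; returns the picture (384x512x3 uint8, red, green, blue); there is no depth.
- camera_model(name): a dict with "camera_matrix" (3x3 intrinsics, pixels), "eye" and "rotation" of the camera in the world; the wrist camera has in their place "mount" (4x4, takes a point from camera to tool coordinates, whose origin is the TCP and whose axes are the flange's). Camera axes: x right, y down, z forward; pixel columns grow to the right and rows downward; lengths in m; the calibration is good to about 2 mm. The wrist camera is an equidistant fisheye: a pixel r from the principal point sees the ray r / f radians off the axis. A picture is of the moment at which its call begins: read the wrist's pose just before it. camera_model takes no time and is no camera call.
- sign_off(): hands the job in; it is judged then, once.
Trained networks look in the newest picture that a camera, given by its name, has taken for a name from the list of things; names that differ only in an ending like _2 or _b are one class to them, and where a whole thing is asked for, a point or a joint stands for the part that bears it (a point fixed in the world has none). Each returns a list of dicts, best first, with "p" (0 to 1); they miss things now and then, are a little off and sometimes report something else, mostly with a low value. They report only what shows in the picture. A call takes as long as a camera call.
- regions_of(camera, query): "region" (384x512 bool, what is visible of it) and "location" ([column, row] as shares, 0 to 1, of the picture: columns of its width, rows of its height, amid what is visible of it).
- pinpoint(camera, query): "location" ([column, row] as shares, 0 to 1, of the picture: columns of its width, rows of its height: a listed point, or the origin of a listed thing).
The state is a dict: "t": time; "joint_pos": joint angles; "qd": joint speeds; "effort": joint torques, N m; "eef_pos": TCP position; "orientation": TCP orientation; "force": force on the tool from outside, world axes, zero at the start; "torque": the same for the moment, N m; "finger_gap": finger opening in m; "gripper_force": force on a finger pad.
Only numpy, scipy, OpenCV 4.12 (cv2) and the standard library are available. Lean on these libraries where they do the work, as an engineer would, in place of code of your own. Each camera call takes 0.05 s, during which the arm holds its last target. There are 200 camera calls.

TASK

The hinge of an incubator hatch is being pinned on the small jig. Turn the round turret until the open end of its two fixed hinge knuckles (the side with the raised rib) squarely faces the waiting pin; then lift the loose hinge leaf out of its slotted rack and lower its knuckle between the two fixed ones until it sits in the saddle and all the holes line up with the pin. Finish while still gripping the leaf upright there, ready for the pin to be pushed through, and leave the jar, dropper bottle and beaker where they are.

Things in the scene. Friction and masses are not known exactly. Their poses are not given: they have to be found in the camera images.
- jig: fixed aluminium hinge-pinning jig: base plate 80 mm (x) by 176 mm (y, from -48 to +128 mm), 12 mm thick; origin on the bench under the turret's axis, z up. Its +y axis points from the turret to the pin guide, an upright block 30 x 26 mm, 86 mm high, centred at y = 104 mm, holding the waiting pin
- pin_tip (a point): tip of the waiting pin, a thin horizontal steel pin (diameter 6.4 mm) that points at the turret; on the jig at y = 66 mm, 71 mm above the bench; axes as the jig's
- turret (a joint): turn of the round turret about its vertical axis, rad, counter-clockwise from above positive, limits -1.8 and 1.8; 0 when the open, ribbed side squarely faces the pin. It turns against light friction (0.08 N m) and stays where it is left. It starts turned by 0.6 to 1.3
- turret_bore (a point): middle of the turret's bore, on the turret's axis midway between its two fixed steel knuckles, 71 mm above the bench; turns with the turret: y runs along the bore to the open, ribbed side, z up. The knuckles, diameter 18 mm with 8 mm holes, stand from 10.5 to 26 mm either side along y (tops 80 mm above the bench), facing ends bevelled 2.5 mm; a dark cap closes the hole's -y end
- saddle (a point): bottom of the 90-degree V saddle in the 21 mm gap between the turret's two knuckles, 12.7 mm under the bore's middle. An 18 mm knuckle resting in the V has its hole in line with theirs, but nothing keeps its leaf from tipping over. Axes as the turret's
- rib (a point): middle of the raised steel rib (5 mm wide, standing 3 mm out, 15 to 49 mm above the bench) on the side of the turret's grey drum, under the open end of the bore. The drum, diameter 56 mm, from 12 to 56 mm above the bench, is what can be gripped to turn it. Axes as the turret's
- rack: fixed aluminium rack, foot 60 (x) by 80 (y) mm; origin on the bench under its middle, z up. Two posts 14.5 to 30.7 mm either side along y have slots (12 mm wide in x, floor 30 mm and top 55 mm above the bench) in which the leaf's wings stand
- leaf: loose steel hinge leaf, 110 to 230 g, upright in the rack, knuckle down, axes as the rack's, same either way round. Origin: middle of its knuckle's 8 mm hole, 18 mm above the bench in the rack; y along the hole, z up. Knuckle 18 mm diameter, 18 mm long, ends bevelled. Plate 10 mm thick (x), 48 wide (y), 12 to 82 mm above the origin; in the rack its part over 37 mm up is free to grip
- jar: bystander: squat amber jar, diameter 39 mm, 64 mm high, standing; origin at the centre of its underside
- dropper: bystander: clear dropper bottle, diameter 27 mm, 88 mm high, standing; origin at the centre of its underside
- beaker: bystander: small glass beaker, diameter 56 mm, 66 mm high, standing; origin at the centre of its underside

How it is judged:
By the outcome, as a careful person would: the job done as asked, in the order asked, and still so for the second after the job is handed in, while the arm keeps its last pose, push and grip.
It also fails if it takes over 48 s, if anything falls off the work surface, if the arm or the gripper's body presses on something with over 40 N, if the wrist force passes 120 N, or if a joint passes its speed limit or range.

## Working session

There is one attempt and no reset: what is moved stays moved. The work goes in short steps, Python scripts to look and compute and a tool call to move; the robot and the scene stay as the last step left them, time stands still between calls to the robot, and variables do not carry over. Pictures are saved under pics/ and viewed, at most 10 in all, crops included, and the job is handed in when it is done.

Besides the shell and the picture viewer there is one more tool, called after "Request:" in YAML: its name, and indented under it one key for each argument. carry_out: Moves the arm, as the interface text tells. Its arguments: {"type":"object","properties":{"plan":{"type":"array"}},"required":["plan"]}

```bash
mkdir -p pics; ls; cat > h.py <<'E'
import numpy as np, cv2
from scipy.spatial.transform import Rotation as R
from workcell import *
W,H=512,384
def ray(cam,loc,st=None):
    m=camera_model(cam);K=np.array(m["camera_matrix"])
    u=np.array([(loc[0]*W-K[0,2])/K[0,0],(loc[1]*H-K[1,2])/K[1,1]])
    if cam=="wrist":
        th=np.hypot(*u); d=np.r_[u/th*np.sin(th) if th>1e-9 else u,np.cos(th)]
        M=np.array(m["mount"]);q=st["orientation"];Rw=R.from_quat([q[1],q[2],q[3],q[0]]).as_matrix()
        return Rw@M[:3,3]+st["eef_pos"], Rw@M[:3,:3]@d
    return np.array(m["eye"]),np.array(m["rotation"])@np.r_[u,1]
def atz(o,d,z): return o+d*(z-o[2])/d[2]
def tri(rs):
    A=0;b=0
    for o,d in rs:
        d=d/np.linalg.norm(d);P=np.eye(3)-np.outer(d,d);A=A+P;b=b+P@o
    x=np.linalg.solve(A,b);return x,[np.linalg.norm((np.eye(3)-np.outer(d,d)/(d@d))@(x-o)) for o,d in rs]
def save(img,n): cv2.imwrite("pics/"+n+".png",img[:,:,::-1])
E
python3 - <<'E'
from h import *
np.set_printoptions(precision=4,suppress=True)
s=state();print(s)
print(hold_point_z)
for c in("scene","top"):
    im=read_camera(c);save(im,c+"0");m=camera_model(c);print(c,m)
    
print(camera_model("wrist"))
Z=dict(jig=0,pin_tip=.071,turret_bore=.071,saddle=.0583,rib=.032,rack=0,leaf=.018,jar=0,dropper=0,beaker=0)
for n,z in Z.items():
    rs=[]
    for c in("scene","top"):
        r=pinpoint(c,n)
        for k in r[:2]:
            o,d=ray(c,k["location"]);print(n,c,round(k["p"],2),np.array(k["location"])*[W,H],atz(o,d,z))
        if r: rs.append(ray(c,r[0]["location"]))
    if len(rs)==2: print("   tri",*tri(rs))
E
```

```text
pics
{'t': 0.0, 'joint_pos': array([-1.2546,  0.4352,  0.025 ,  1.5741, -0.0116,  1.134 , -0.0751]), 'qd': array([ 0.0019,  0.0012, -0.0003,  0.0008,  0.0002,  0.0001, -0.0015]), 'effort': array([  0.    , -66.7856,   0.985 , -31.446 ,  -0.0605,   0.0428,
         0.0002]), 'eef_pos': array([0.254 , 0.5705, 0.2259]), 'orientation': array([-0.0001,  0.2079,  0.9782, -0.0008]), 'force': array([ 0.6212, -0.4053, -0.5262]), 'torque': array([-0.0003,  0.0075,  0.0235]), 'gripper_force': 0.0, 'finger_gap': 0.09202896775913336}
0.0188
scene {'camera_matrix': array([[399.6007,   0.    , 256.3201],
       [  0.    , 399.6007, 190.3578],
       [  0.    ,   0.    ,   1.    ]]), 'eye': array([ 0.1593, -0.519 ,  0.5598]), 'rotation': array([-0.4518,  0.8332, -0.2852,  0.1425])}
top {'camera_matrix': array([[436.323 ,   0.    , 258.042 ],
       [  0.    , 436.323 , 197.2764],
       [  0.    ,   0.    ,   1.    ]]), 'eye': array([0.411 , 0.0308, 1.0043]), 'rotation': array([-0.0766,  0.7085, -0.6991,  0.0578])}
{'camera_matrix': array([[297.3186,   0.    , 252.7293],
       [  0.    , 297.3186, 189.5964],
       [  0.    ,   0.    ,   1.    ]]), 'mount': array([[-0.0004, -0.9532, -0.3023,  0.082 ],
       [ 1.    , -0.    , -0.0014, -0.001 ],
       [ 0.0013, -0.3023,  0.9532, -0.1578],
       [ 0.    ,  0.    ,  0.    ,  1.    ]])}Traceback (most recent call last):
  File "<stdin>", line 15, in <module>
  File "h.py", line 12, in ray
    return np.array(m["eye"]),np.array(m["rotation"])@np.r_[u,1]
                              ~~~~~~~~~~~~~~~~~~~~~~~^~~~~~~~~~~
ValueError: matmul: Input operand 1 has a mismatch in its core dimension 0, with gufunc signature (n?,k),(k,m?)->(n?,m?) (size 3 is different from 4)
```

```bash
sed -i 's/np.array(m\["rotation"\])@np.r_\[u,1\]/R.from_quat(np.roll(m["rotation"],-1)).as_matrix()@np.r_[u,1]/' h.py
python3 - <<'E'
from h import *
np.set_printoptions(precision=4,suppress=True)
st=state();save(read_camera("wrist"),"wrist0")
Z=dict(jig=0,pin_tip=.071,turret_bore=.071,saddle=.0583,rib=.032,rack=0,leaf=.018,jar=0,dropper=0,beaker=0)
for n,z in Z.items():
    rs=[]
    for c in("scene","top","wrist"):
        r=pinpoint(c,n)
        for k in r[:2]:
            o,d=ray(c,k["location"],st);print(n,c,round(k["p"],2),np.array(k["location"])*[W,H],atz(o,d,z))
        if r and c!="wrist": rs.append(ray(c,r[0]["location"]))
    if len(rs)==2: print("   tri",*tri(rs))
a=cv2.imread("pics/scene0.png");b=cv2.imread("pics/top0.png");w=cv2.imread("pics/wrist0.png")
cv2.imwrite("pics/m.png",cv2.resize(np.vstack([np.hstack([a,b]),np.hstack([w,w*0])]),(800,600),interpolation=cv2.INTER_AREA))
E
```

```text
jig scene 0.78 [285.184  280.2816] [ 0.5183 -0.1171  0.    ]
jig top 0.93 [334.1824 232.5888] [ 0.5235 -0.1171  0.    ]
   tri [ 0.5219 -0.1163 -0.0023] [np.float64(0.0021964668663134986), np.float64(0.002196466866313554)]
pin_tip scene 0.83 [271.9744 230.208 ] [ 0.5379 -0.0532  0.071 ]
pin_tip top 0.88 [309.8112 222.2976] [ 0.5371 -0.0549  0.071 ]
   tri [ 0.5368 -0.0547  0.0726] [np.float64(0.00010819121428666457), np.float64(0.00010819121428676686)]
turret_bore scene 0.93 [289.6896 256.2048] [ 0.5167 -0.1291  0.071 ]
turret_bore top 0.68 [343.3984 228.5952] [ 0.5244 -0.1264  0.071 ]
   tri [ 0.5229 -0.1259  0.0658] [np.float64(0.002503916060769178), np.float64(0.0025039160607690488)]
saddle scene 0.82 [285.3888 252.5952] [ 0.5261 -0.1068  0.0583]
saddle top 0.8 [340.1216 226.2912] [ 0.5309 -0.1216  0.0583]
saddle top 0.21 [350.208  165.0048] [ 0.6685 -0.1467  0.0583]
   tri [ 0.5246 -0.1169  0.068 ] [np.float64(0.005790385140354843), np.float64(0.005790385140354718)]
rib scene 0.55 [272.1792 267.9168] [ 0.4991 -0.1016  0.032 ]
rib top 0.67 [328.6016 239.616 ] [ 0.5041 -0.0998  0.0
[... 631 characters left out ...]
.096 ] [0.6817 0.2109 0.    ]
jar top 0.57 [192.6144 166.8864] [0.6764 0.2166 0.    ]
   tri [ 0.6803  0.2152 -0.0024] [np.float64(0.0036964447272146883), np.float64(0.0036964447272148757)]
dropper scene 0.63 [283.8016 211.392 ] [0.6584 0.0513 0.    ]
dropper top 0.53 [264.4992 175.6032] [0.6567 0.0448 0.    ]
   tri [0.6544 0.0452 0.0056] [np.float64(0.0010013161949984372), np.float64(0.0010013161949985222)]
beaker scene 0.91 [362.496  249.7152] [ 0.6986 -0.1508  0.    ]
beaker top 0.73 [351.7952 164.8896] [ 0.6847 -0.1614  0.    ]
beaker top 0.43 [151.808  260.1984] [0.4545 0.3009 0.    ]
   tri [ 0.6823 -0.1598  0.0148] [np.float64(0.0019450300018159135), np.float64(0.001945030001815846)]
```

View pics/m.png

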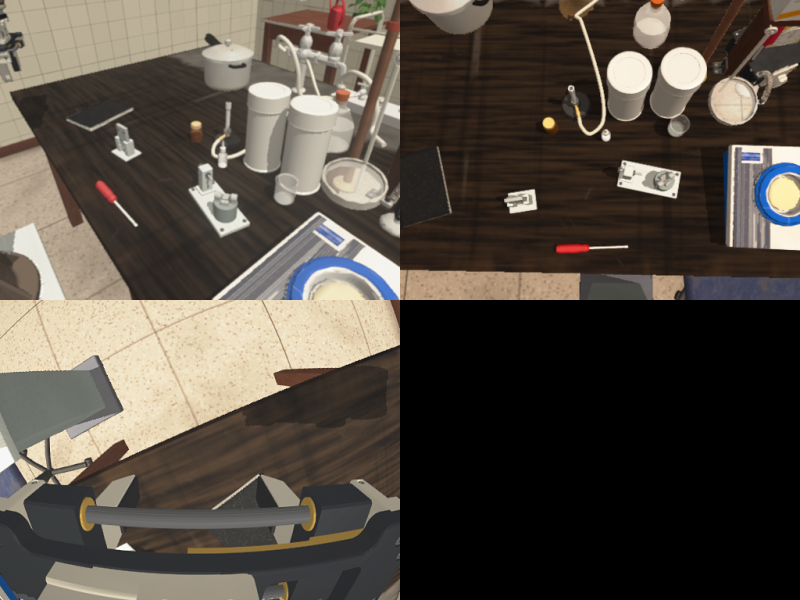

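Request:
carry_out:
  plan: [-0.044,-0.022,0,0,0,-0.044,-0.022,0,0,0,-0.044,-0.022,0,0,0,-0.044,-0.022,0,0,0,-0.044,-0.022,0,0,0,-0.044,-0.022,0,0,0,-0.044,-0.022,0,0,0,-0.044,-0.022,0,0,0]

```text
t: 2.5
eef_pos: [0.5052, 0.2654, 0.227]
orientation: [0.0, 0.208, 0.978, 0.0]
force: [0.3, 1.2, 0.0]
finger_gap: 0.0922
gripper_force: 0.0
```

```bash
python3 - <<'E'
from h import *
np.set_printoptions(precision=4,suppress=True)
st=state();print(st["t"],st["eef_pos"],st["orientation"],st["joint_pos"])
save(read_camera("wrist"),"wrist1")
for n,z in dict(rack=0,leaf=.018).items():
    for k in pinpoint("wrist",n)[:2]:
        o,d=ray("wrist",k["location"],st);print(n,round(k["p"],2),np.array(k["location"])*[W,H],atz(o,d,z))
for c in ("wrist","top"):
  for n,z in(("leaf",.1),("rack",.05)):
    r=regions_of(c,n)
    if r:
        m=r[0]["region"];ys,xs=np.nonzero(m);np.save(f"{c}_{n}.npy",m)
        print(c,n,r[0]["p"],len(xs),xs.min(),xs.max(),ys.min(),ys.max())
E
```

```text
2.5 [0.5052 0.2654 0.227 ] [0.0002 0.2078 0.9782 0.0003] [-0.6859  0.3445  0.1458  1.7177 -0.0557  1.0827  0.6296]
rack 0.8 [255.5904 122.304 ] [0.4598 0.2882 0.    ]
leaf 0.68 [252.6208 126.1824] [0.4613 0.2834 0.018 ]
wrist leaf 0.98 720 235 278 111 146
wrist rack 0.95 2105 219 294 87 156
top leaf 0.55 164 134 162 253 260
top rack 0.65 800 138 175 243 273
```

View pics/wrist1.png

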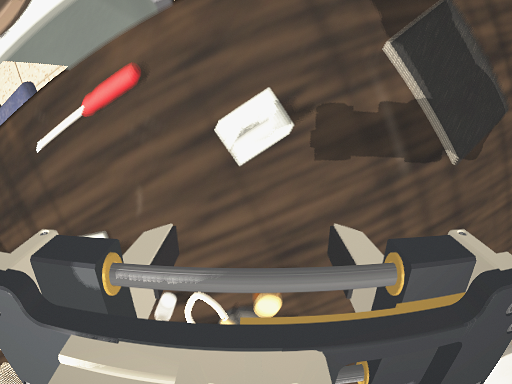

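```bash
python3 - <<'E'
from h import *
np.set_printoptions(precision=4,suppress=True)
st=state()
im=cv2.imread("pics/wrist1.png")
cv2.imwrite("pics/c1.png",cv2.resize(im[75:175,205:305],(600,600),interpolation=cv2.INTER_CUBIC))
for n,z in(("rack",.008),("leaf",.1)):
    m=np.load(f"wrist_{n}.npy");ys,xs=np.nonzero(m)
    pts=np.array([atz(*ray("wrist",[(x+.5)/W,(y+.5)/H],st),z)[:2] for x,y in zip(xs,ys)])
    (c,wh,a)=cv2.minAreaRect((pts*1000).astype(np.float32));print(n,c,wh,a)
    print(cv2.boxPoints((c,wh,a)))
E
```

```text
rack (457.9980773925781, 292.2128601074219) (60.799827575683594, 80.01817321777344) 9.82424259185791
[[421.2173 326.4482]
 [434.8705 247.6035]
 [494.7788 257.9775]
 [481.1256 336.8223]]
leaf (454.00787353515625, 290.9183654785156) (17.90239143371582, 48.011756896972656) 10.301243782043457
[[440.9081 312.9366]
 [449.4938 265.6988]
 [467.1076 268.9001]
 [458.522  316.138 ]]
```

View pics/c1.png

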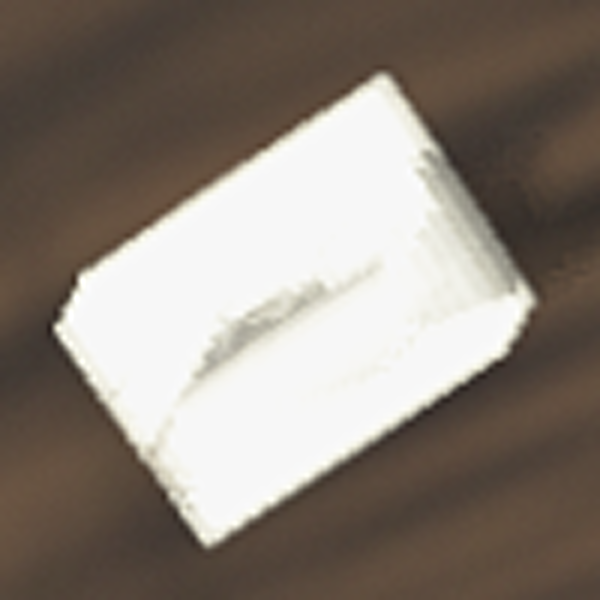

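Request:
carry_out:
  plan: [-0.0227,-0.0433,0,0,0,-0.0227,-0.0433,0,0,0,-0.0227,-0.0433,0,0,0,-0.0227,-0.0433,0,0,0,-0.0227,-0.0433,0,0,0,-0.0227,-0.0433,0,0,0,-0.0227,-0.0433,0,0,0,-0.0227,-0.0433,0,0,0]

```text
t: 3.65
eef_pos: [0.5294, -0.1233, 0.227]
orientation: [0.0, 0.206, 0.979, 0.0]
force: [1.6, 0.6, 0.3]
finger_gap: 0.0919
gripper_force: 0.0
```

Request:
carry_out:
  plan: [0,0,0,0.106,0,0,0,0,0.106,0,0,0,0,0.106,0,0,0,0,0,0]

```text
t: 4.05
eef_pos: [0.5294, -0.1216, 0.2267]
orientation: [-0.0, 0.36, 0.933, 0.0]
force: [-0.7, 0.7, 0.1]
finger_gap: 0.0923
gripper_force: 0.0
```

```bash
cat >> h.py <<'E'
def look(Z,n,cams=("wrist",),verbose=True):
    st=state();out={}
    q=np.roll(st["orientation"],-1);M=R.from_quat(q).as_matrix()
    print("t",st["t"],st["eef_pos"],"tool y angle",round(np.arctan2(M[1,1],M[0,1]),4),"tilt",M[:2,2],"F",st["force"],"gap",st["finger_gap"],"q7",st["joint_pos"][6])
    for c in cams:
        save(read_camera(c),f"{c}_{n}")
        for k,z in Z.items():
            for r in pinpoint(c,k)[:1]:
                x=atz(*ray(c,r["location"],st),z);out[k]=x
                print(c,k,round(r["p"],2),np.round(np.array(r["location"])*[W,H],1),x)
    return st,out
def rect(cam,n,z,st):
    r=regions_of(cam,n)[0];ys,xs=np.nonzero(r["region"])
    p=np.array([atz(*ray(cam,[(x+.5)/W,(y+.5)/H],st),z)[:2] for x,y in zip(xs,ys)])
    return r["p"],cv2.minAreaRect((p*1000).astype(np.float32))
np.set_printoptions(precision=4,suppress=True)
ZJ=dict(jig=0,pin_tip=.071,turret_bore=.071,saddle=.0583,rib=.032)
E
python3 - <<'E'
from h import *
st,o=look(ZJ,"2")
print(rect("wrist","jig",.012,st))
E
```

```text
t 4.05 [ 0.5294 -0.1216  0.2267] tool y angle 0.8348 tilt [-0.0001  0.0005] F [-0.6713  0.7079  0.1422] gap 0.09230606354288858 q7 1.0958370453502795
wrist jig 0.6 [248.5 156.5] [ 0.5209 -0.1231  0.    ]
wrist pin_tip 0.96 [302.6 140.3] [ 0.5366 -0.0578  0.071 ]
wrist turret_bore 0.8 [249.  165.9] [ 0.5191 -0.1194  0.071 ]
wrist saddle 0.6 [248.4 165.1] [ 0.5201 -0.1214  0.0583]
wrist rib 0.57 [253.8 137.8] [ 0.5039 -0.0984  0.032 ]Traceback (most recent call last):
  File "<stdin>", line 3, in <module>
  File "h.py", line 33, in rect
    p=np.array([atz(*ray(cam,[(x+.5)/W,(y+.5)/H],st),z)[:2] for x,y in zip(xs,ys)])
                     ~~~^^^^^^^^^^^^^^^^^^^^^^^^^^^^
  File "h.py", line 6, in ray
    m=camera_model(cam);K=np.array(m["camera_matrix"])
ValueError: time passes only in moves, steps and waits
```

View pics/wrist_2.png

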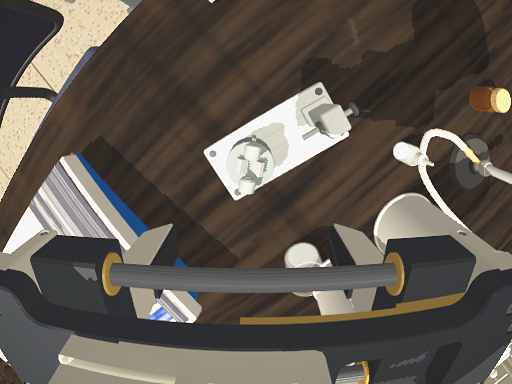

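```bash
sed -i 's/^W,H=512,384/W,H=512,384\nfrom functools import lru_cache\ncamera_model=lru_cache(camera_model)/' h.py
python3 - <<'E'
from h import *
st=state()
im=cv2.imread("pics/wrist_2.png")
cv2.imwrite("pics/c2.png",cv2.resize(im[75:210,195:365],None,fx=4.4,fy=4.4,interpolation=cv2.INTER_CUBIC))
c=np.array([atz(*ray("wrist",[x/W,y/H],st),.012)[:2] for x,y in[(205,151),(321,83),(352,129),(236,200)]])
print(c);
for i in range(4): d=c[(i+1)%4]-c[i];print(np.linalg.norm(d),np.arctan2(d[1],d[0]))
p,r=rect("wrist","jig",.012,st);print(p,r);print(cv2.boxPoints(r))
p,r=rect("wrist","turret",.056,st);print(p,r)
E
```

```text
[[ 0.476  -0.1591]
 [ 0.5091  0.0084]
 [ 0.5807  0.0023]
 [ 0.5513 -0.1749]]
0.17071947898681622 1.3756199108691392
0.07186046710092447 -0.08498040464343894
0.1795641000689863 -1.735451319524372
0.07690909194859921 2.9352564632976508
0.82 ((531.6333618164062, -70.69766235351562), (202.8463592529297, 83.7586669921875), 79.98805236816406)
[[ 472.759  -163.2955]
 [ 555.2422 -177.8572]
 [ 590.5077   21.9001]
 [ 508.0245   36.4619]]
0.9 ((520.4609985351562, -120.93641662597656), (56.01619338989258, 58.095088958740234), 82.09584045410156)
```

View pics/c2.png

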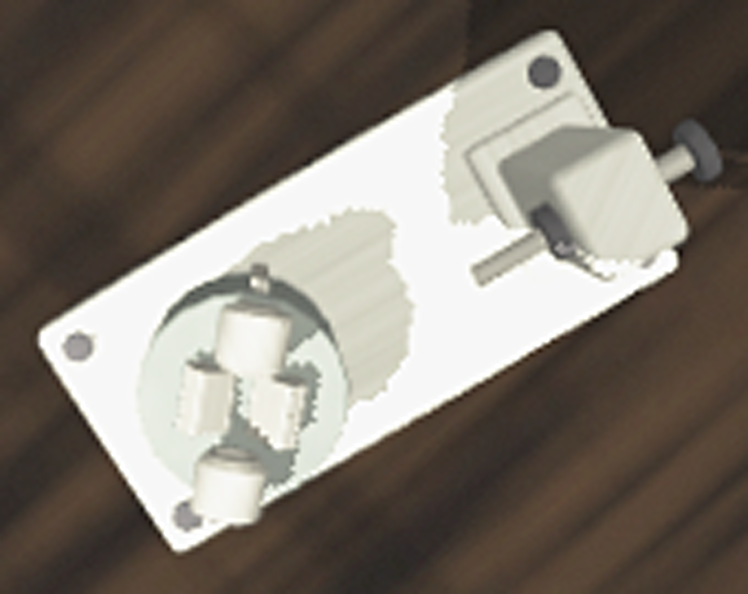

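```bash
python3 - <<'E'
from h import *
st=state()
def w(x,y,z): return atz(*ray("wrist",[(x/4.4+195)/W,(y/4.4+75)/H],st),z)[:2]
for n,a,b,z in [("L",(50,325),(545,33),.012),("R",(205,545),(670,268),.012),("bot",(45,345),(175,543),.012),("pin",(478,275),(537,238),.071),("knuckle tops",(228,488),(255,338),.075)]:
    A,B=w(*a,z),w(*b,z);d=B-A;print(n,A,B,np.linalg.norm(d),np.arctan2(d[1],d[0]))
print("holes",[w(*p,.012) for p in[(78,347),(187,516),(544,70)]])
E
```

```text
L [ 0.4752 -0.156 ] [0.507  0.0065] 0.16558042418726754 1.377383015223126
R [ 0.555  -0.1684] [ 0.5837 -0.0087] 0.16228774147968705 1.393397176022599
bot [ 0.4784 -0.1612] [ 0.5485 -0.1747] 0.07136499396223982 -0.1905772184875352
pin [ 0.5348 -0.0566] [ 0.5375 -0.0396] 0.017196196195648335 1.4168012600831101
knuckle tops [ 0.5332 -0.1372] [ 0.5098 -0.107 ] 0.03822032076526655 2.229483876863719
holes [array([ 0.4855, -0.1545]), array([ 0.5447, -0.1662]), array([ 0.5149, -0.0008])]
```

Request:
carry_out:
  plan: [0,0,0,0.085,0,0,0,0,0.085,0,0.0055,-0.005,0.04,0,0,0,0,0.045,0,0,0,0,0.045,0,0,0,0,0.04,0,0,0,0,0.029,0,0,0,0,0,0,0]

```text
t: 5.3
eef_pos: [0.5192, -0.1216, 0.0245]
orientation: [-0.003, 0.438, 0.899, -0.001]
force: [-0.0, -0.1, 0.3]
finger_gap: 0.0918
gripper_force: 0.0
```

Request:
carry_out:
  plan: [0,0,0,0,1,0,0,0,0,1,0,0,0,0,1,0,0,0,0,1,0,0,0,0,1,0,0,0,0,1]

```text
t: 5.9
eef_pos: [0.5234, -0.1214, 0.0286]
orientation: [0.001, 0.438, 0.899, 0.001]
force: [2.0, 2.8, 6.3]
finger_gap: 0.0553
gripper_force: 30.0
```

Request:
carry_out:
  plan: [0,0,0,0.107,1,0,0,0,0.107,1,0,0,0,0.107,1,0,0,0,0.107,1,0,0,0,0.107,1,0,0,0,0.107,1,0,0,0,0.107,1,0,0,0,0.107,1]

```text
t: 6.7
eef_pos: [0.5218, -0.1217, 0.0286]
orientation: [-0.0, 0.773, 0.634, 0.0]
force: [-5.4, 3.0, 12.1]
finger_gap: 0.0552
gripper_force: 30.0
```

Request:
carry_out:
  plan: [0,0,0,0,1,0,0,0,0,1,0,0,0,0,1]

```text
t: 7.0
eef_pos: [0.5218, -0.1218, 0.0286]
orientation: [-0.0, 0.772, 0.636, 0.0]
force: [-3.7, 2.2, 12.9]
finger_gap: 0.0554
gripper_force: 30.0
```

```bash
python3 - <<'E'
from h import *
st,o=look(ZJ,"3",("wrist","top"))
im=cv2.imread("pics/top_3.png")[190:270,280:400];w=cv2.imread("pics/wrist_3.png")
cv2.imwrite("pics/c3.png",np.hstack([cv2.resize(im,(450,300)),cv2.resize(w,(350,300))]))
E
```

```text
t 7.0 [ 0.5218 -0.1218  0.0286] tool y angle -0.1922 tilt [0.0003 0.001 ] F [-3.688   2.2344 12.9189] gap 0.05542077645767306 q7 0.4305674741528154
wrist jig 0.69 [252.6 217.5] [ 0.5219 -0.1199  0.    ]
wrist pin_tip 0.55 [254.3 133.7] [ 0.535 -0.056  0.071]
wrist turret_bore 0.85 [251.2 278.3] [ 0.521  -0.1206  0.071 ]
wrist saddle 0.83 [249.  260.6] [ 0.5203 -0.1184  0.0583]
wrist rib 0.8 [253.  189.1] [ 0.5279 -0.0901  0.032 ]
top jig 0.98 [334.7 232.9] [ 0.5228 -0.1183  0.    ]
top pin_tip 0.96 [311.1 221.1] [ 0.5397 -0.0577  0.071 ]
top rib 0.51 [311.3 222.6] [ 0.5417 -0.0618  0.032 ]
```

View pics/c3.png

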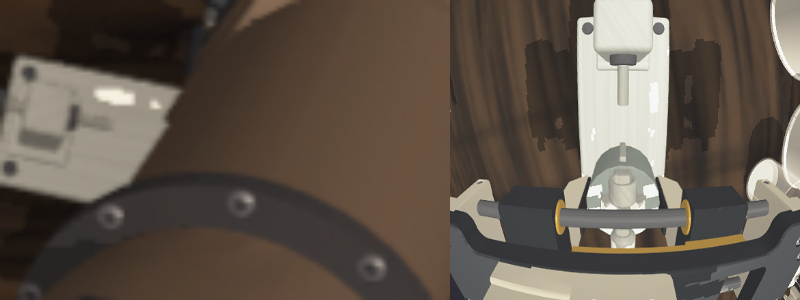

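```bash
python3 - <<'E'
from h import *
w=cv2.imread("pics/wrist_3.png")[20:325,180:330]
cv2.imwrite("pics/c4.png",cv2.resize(w,None,fx=1.95,fy=1.95,interpolation=cv2.INTER_CUBIC))
E
```

```text
(no output)
```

View pics/c4.png

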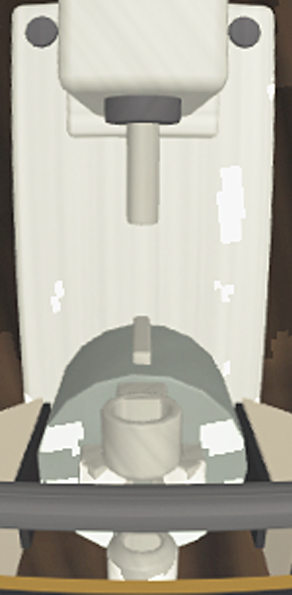

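```bash
python3 - <<'E'
from h import *
st=state()
def w(x,y,z): return atz(*ray("wrist",[(x/1.95+180)/W,(y/1.95+20)/H],st),z)[:2]
P={n:w(*a) for n,a in dict(root=(143,130,.071),tip=(143,222,.071),ribtop=(142,362,.049),ribbot=(141,320,.015),kn_near=(141.5,408,.077),kn_far=(142.5,540,.077),holeL=(42,32,.012),holeR=(245,32,.012)).items()}
for n,p in P.items(): print(n,p)
f=lambda a,b:np.arctan2(*(P[b]-P[a])[::-1])
print(f("tip","root"),f("kn_far","kn_near"),f("kn_far","ribtop"),f("kn_far","tip"),f("holeL","holeR")+np.pi/2)
E
```

```text
root [ 0.5381 -0.0379]
tip [ 0.5346 -0.0559]
ribtop [ 0.5271 -0.0932]
ribbot [ 0.5271 -0.0922]
kn_near [ 0.5271 -0.0929]
kn_far [ 0.5206 -0.1271]
holeL [0.5152 0.0005]
holeR [ 0.5744 -0.011 ]
1.378397199151809 1.3846509532739462 1.380962264459872 1.377047023658005 1.379292062263325
```

Request:
carry_out:
  plan: [0,0,0,0,0,0,0,0,0,0,0,0,0,0,0,0,0,0,0,0,0,0,-0.04,0,0,0,0,-0.045,0,0,0,0,-0.045,0,0,0,0,-0.045,0,0]

```text
t: 8.4
eef_pos: [0.5214, -0.1222, 0.2043]
orientation: [-0.0, 0.772, 0.636, -0.0]
force: [1.3, 0.4, 0.0]
finger_gap: 0.0921
gripper_force: 0.0
```

Request:
carry_out:
  plan: [0.042,-0.0148,0,0,0,0.042,-0.0148,0,0,0,0.042,-0.0148,0,0,0,0.042,-0.0148,0,0,0,0.042,-0.0148,0,0,0,0.042,-0.0148,0,0,0,0.042,-0.0148,0,0,0,0.042,-0.0148,0,0,0]

```text
t: 9.2
eef_pos: [0.4691, 0.2321, 0.2028]
orientation: [-0.0, 0.772, 0.636, 0.0]
force: [1.3, 0.9, 0.2]
finger_gap: 0.0919
gripper_force: 0.0
```

Request:
carry_out:
  plan: [0,0,0,-0.122,0,0,0,0,-0.122,0,0,0,0,-0.12,0,0,0,0,0,0,0,0,0,0,0]

```text
t: 9.7
eef_pos: [0.4697, 0.2302, 0.2027]
orientation: [-0.0, 0.645, 0.764, -0.0]
force: [-0.1, 0.4, 0.8]
finger_gap: 0.0921
gripper_force: 0.0
```

```bash
python3 - <<'E'
from h import *
st,o=look(dict(rack=0,leaf=.018),"5")
for n,z in(("rack",.008),("leaf",.1)):
    p,r=rect("wrist",n,z,st);print(n,p,r)
w=cv2.imread("pics/wrist_5.png");print([np.round(np.array(regions_of("wrist","rack")[0]["location"])*[W,H])])
cv2.imwrite("pics/c5.png",cv2.resize(w[80:220,180:330],(600,560),interpolation=cv2.INTER_CUBIC))
E
```

```text
t 9.7 [0.4697 0.2302 0.2027] tool y angle 0.168 tilt [-0.0002  0.    ] F [-0.1146  0.3886  0.8218] gap 0.09211342006356134 q7 -0.17059261968819175
wrist rack 0.82 [250.7 113.9] [0.4563 0.2908 0.    ]
wrist leaf 0.65 [254.4 120.5] [0.4618 0.2849 0.018 ]
rack 0.3 ((527.0193481445312, 6.5341796875), (46.543514251708984, 19.043949127197266), 9.070518493652344)
leaf 0.61 ((460.2587585449219, 288.9759826660156), (13.082147598266602, 47.77513122558594), 9.624077796936035)
[array([263., 313.])]
```

View pics/c5.png

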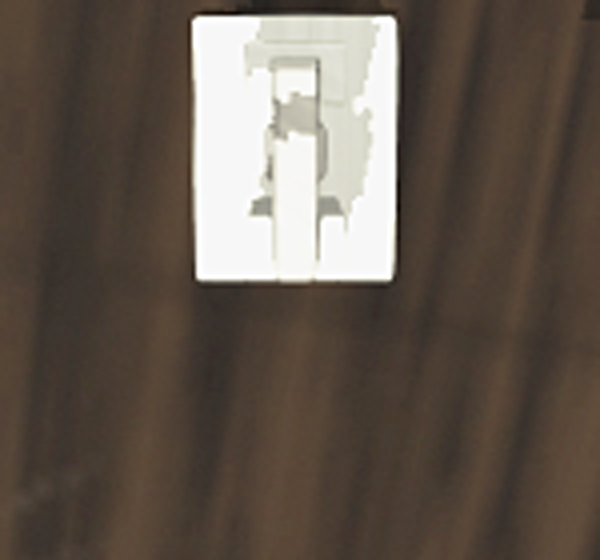

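```bash
python3 - <<'E'
from h import *
st=state()
def w(x,y,z): return atz(*ray("wrist",[(x/4+180)/W,(y/4+80)/H],st),z)[:2]
M=R.from_quat(np.roll(st["orientation"],-1)).as_matrix()
t=lambda p:(np.r_[p-st["eef_pos"][:2],0]@M)[:2]*1000
for n,a in dict(near=(296,282,.1),far=(296,66,.1),left=(272,200,.1),right=(318,200,.1),footTL=(192,15,.008),footTR=(397,15,.008),footBR=(397,282,.008),footBL=(196,282,.008)).items(): print(n,w(*a),t(w(*a)))
E
```

```text
near [0.4643 0.2647] [34.7736  0.5035]
far [0.4562 0.3118] [82.5792  0.4921]
left [0.456  0.2819] [53.1195 -4.7573]
right [0.466  0.2836] [53.1198  5.3127]
footTL [0.424  0.3224] [ 98.4902 -29.4057]
footTR [0.4829 0.3326] [98.5066 30.3001]
footBR [0.4975 0.2539] [18.4902 31.2971]
footBL [0.4378 0.2436] [ 18.4908 -29.1938]
```

Request:
carry_out:
  plan: [0.03,0.0005,0,0,0,0.0286,0,0,0,0,0,0,0.04,0,0,0,0,0.04,0,0,0,0,0.04,0,0,0,0,0.021,0,0,0,0,0,0,0,0,0,0,0,0]

```text
t: 10.8
eef_pos: [0.4606, 0.2882, 0.0622]
orientation: [0.0, 0.644, 0.765, -0.0]
force: [-0.1, 0.4, 1.0]
finger_gap: 0.092
gripper_force: 0.0
```

Request:
carry_out:
  plan: [0,0,0,0,1,0,0,0,0,1,0,0,0,0,1,0,0,0,0,1,0,0,0,0,1,0,0,0,0,1,0,0,0,0,1,0,0,0,0,1]

```text
t: 11.6
eef_pos: [0.4602, 0.2882, 0.0617]
orientation: [-0.0, 0.644, 0.765, -0.0]
force: [0.0, 0.5, -1.1]
finger_gap: 0.0325
gripper_force: 0.0
```

Request:
carry_out:
  plan: [0,0,0,0,1,0,0,0,0,1,0,0,0,0,1,0,0,0,0,1,0,0,0,0,1]

```text
t: 12.1
eef_pos: [0.4603, 0.2882, 0.0617]
orientation: [0.0, 0.644, 0.765, 0.0]
force: [-0.5, 1.0, -0.8]
finger_gap: 0.01
gripper_force: 30.0
```

Request:
carry_out:
  plan: [0,0,-0.02,0,1,0,0,-0.035,0,1,0,0,-0.045,0,1,0,0,-0.045,0,1,0,0,0,0.12,1,0,0,0,0.12,1,0,0,0,0.12,1,0,0,0,0,1]

```text
t: 12.9
eef_pos: [0.4599, 0.2882, 0.2065]
orientation: [0.0, 0.771, 0.637, -0.0]
force: [-0.4, 0.4, -1.4]
finger_gap: 0.0099
gripper_force: 30.0
```

Request:
carry_out:
  plan: [-0.043,0.0153,0,0,1,-0.043,0.0153,0,0,1,-0.043,0.0153,0,0,1,-0.043,0.0153,0,0,1,-0.043,0.0153,0,0,1,-0.043,0.0153,0,0,1,-0.043,0.0153,0,0,1,-0.043,0.0153,0,0,1]

```text
t: 13.7
eef_pos: [0.516, -0.0743, 0.2067]
orientation: [-0.0, 0.769, 0.639, 0.0]
force: [0.5, 0.1, -1.5]
finger_gap: 0.0096
gripper_force: 30.0
```

Request:
carry_out:
  plan: [-0.023,0.008,0,0,1,-0.023,0.008,0,0,1,0,0,0.03,0,1,0,0,0,0,1,0,0,0,0,1]

```text
t: 14.2
eef_pos: [0.5226, -0.1203, 0.1765]
orientation: [-0.001, 0.77, 0.638, -0.001]
force: [-0.1, 0.5, -1.7]
finger_gap: 0.0098
gripper_force: 30.0
```

```bash
python3 - <<'E'
from h import *
st,o=look({**ZJ,"leaf":st["eef_pos"][2]-.0437} if 0 else ZJ,"6",("wrist","scene"))
print(pinpoint("wrist","leaf"),pinpoint("scene","leaf"))
w=cv2.imread("pics/wrist_6.png")[20:325,180:330]; s=cv2.imread("pics/scene_6.png")[150:320,200:380]
cv2.imwrite("pics/c6.png",np.hstack([cv2.resize(w,(292,595),interpolation=cv2.INTER_CUBIC),cv2.resize(s,(505,595),interpolation=cv2.INTER_CUBIC)]))
E
```

```text
t 14.2 [ 0.5226 -0.1203  0.1765] tool y angle -0.1859 tilt [-0.0021  0.0003] F [-0.1049  0.5215 -1.7309] gap 0.009753089861562746 q7 0.28146870835224624
wrist jig 0.71 [248.5 168.8] [ 0.5173 -0.1194  0.    ]
wrist pin_tip 0.76 [254.2 115.3] [ 0.5357 -0.0559  0.071 ]
wrist turret_bore 0.91 [253.5 187.6] [ 0.5228 -0.1211  0.071 ]
wrist saddle 0.56 [251.6 183.3] [ 0.5211 -0.1203  0.0583]
wrist rib 0.94 [251.4 148.8] [ 0.5262 -0.0915  0.032 ]
scene jig 0.55 [288.5 278.9] [ 0.5256 -0.1183  0.    ]
scene pin_tip 0.82 [272.4 229.6] [ 0.5397 -0.0522  0.071 ]
scene turret_bore 0.9 [290.  252.5] [ 0.5234 -0.1222  0.071 ]
scene saddle 0.92 [286.2 258.8] [ 0.5165 -0.1203  0.0583]
scene rib 0.82 [275.1 257.9] [ 0.5204 -0.0843  0.032 ]
[{'location': [0.4918, 0.5581], 'p': 0.63}] [{'location': [0.5723, 0.5753], 'p': 0.95}, {'location': [0.5447, 0.6815], 'p': 0.69}]
```

View pics/c6.png

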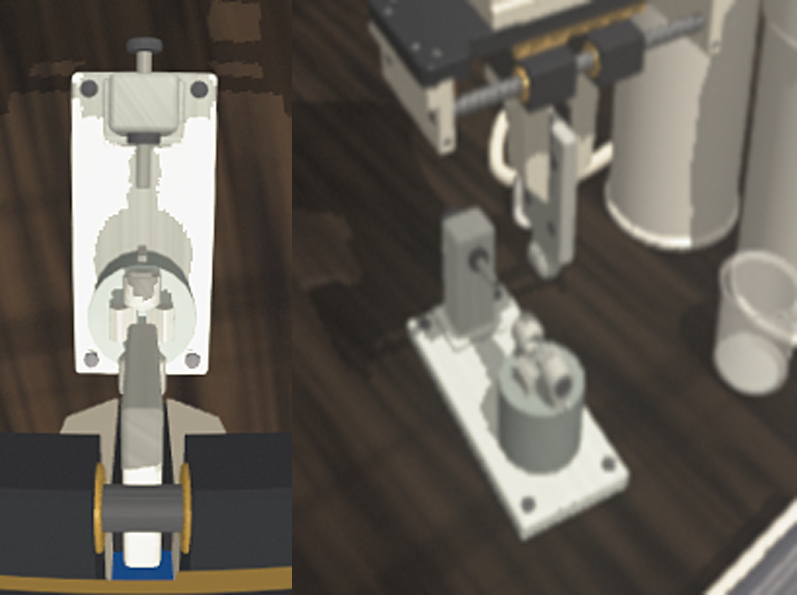

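```bash
python3 - <<'E'
from h import *
st=state()
M=R.from_quat(np.roll(st["orientation"],-1)).as_matrix()
def t(x,y,z):
    p=atz(*ray("wrist",[(x/1.947+180)/W,(y/1.951+20)/H],st),z);return p[:2],(np.r_[p[:2]-st["eef_pos"][:2],0]@M)[:2]*1000
for n,a in dict(botL=(76,374,.012),botR=(207,374,.012),topL=(74,72,.012),topR=(216,72,.012),drumtop=(142,266,.056),drumL=(89,315,.056),drumR=(195,315,.056),ribtop=(142,262,.049),ribbase=(142,246,.015),knend=(142,271,.078),pintip=(144,188,.071),pinroot=(144.5,142,.071)).items(): print(n,*t(*a))
E
```

```text
botL [ 0.4752 -0.1612] [-48.6668 -39.7138]
botR [ 0.5527 -0.176 ] [-48.718   39.2381]
topL [0.5106 0.0106] [126.7007 -37.0494]
topR [ 0.5869 -0.0038] [126.8097  40.6035]
drumtop [ 0.5281 -0.0955] [25.7671  0.0251]
drumL [ 0.4973 -0.1149] [  0.8674 -26.5934]
drumR [ 0.5496 -0.1249] [ 0.8364 26.6367]
ribtop [ 0.5283 -0.0948] [26.4228  0.0338]
ribbase [ 0.5288 -0.0923] [29.014   0.0758]
knend [ 0.5285 -0.0934] [27.8283 -0.001 ]
pintip [ 0.5363 -0.0572] [64.8394  0.9222]
pinroot [ 0.5404 -0.0367] [85.7651  1.1451]
```

Request:
carry_out:
  plan: [-0.001,0,0.02,0.006,1,0,0,0.018,0,1,0,0,0,0,1,0,0,0,0,1]

```text
t: 15.3
eef_pos: [0.523, -0.1219, 0.1389]
orientation: [-0.0, 0.772, 0.635, -0.0]
force: [-0.6, 0.2, -0.9]
finger_gap: 0.0103
gripper_force: 30.0
```

```bash
python3 - <<'E'
from h import *
st,o=look({k:ZJ[k] for k in("pin_tip","turret_bore","rib")},"7",("wrist",))
w=cv2.imread("pics/wrist_7.png")[70:290,190:320]; s=read_camera("scene")[190:290,240:340,::-1]
cv2.imwrite("pics/c7.png",np.hstack([cv2.resize(w,(325,550),interpolation=cv2.INTER_CUBIC),cv2.resize(s,(475,550),interpolation=cv2.INTER_CUBIC)]))
E
```

```text
t 15.3 [ 0.523  -0.1219  0.1389] tool y angle -0.1944 tilt [-0.0006 -0.0002] F [-0.6273  0.1852 -0.9415] gap 0.010349760849050937 q7 0.31765484835735
wrist pin_tip 0.55 [253.1 117.8] [ 0.5358 -0.0572  0.071 ]
wrist turret_bore 0.64 [252.3 200.7] [ 0.5224 -0.122   0.071 ]
wrist rib 0.81 [251.7 154.3] [ 0.5277 -0.0919  0.032 ]
```

View pics/c7.png

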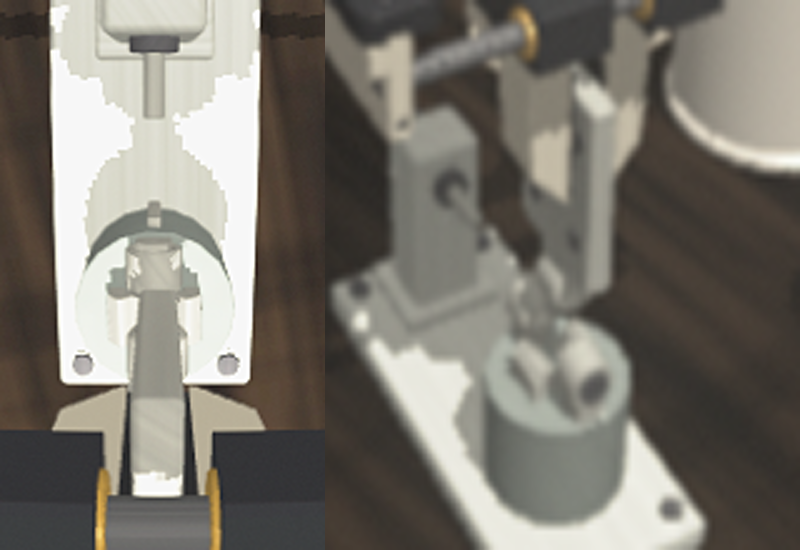

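```bash
python3 - <<'E'
from h import *
st=state()
M=R.from_quat(np.roll(st["orientation"],-1)).as_matrix()
def t(x,y,z):
    p=atz(*ray("wrist",[(x/2.5+190)/W,(y/2.5+70)/H],st),z);return (np.r_[p[:2]-st["eef_pos"][:2],0]@M)[:2]*1000
for n,a in dict(botL=(62,383,.012),botR=(246,383,.012),boltL=(82,364,.012),boltR=(228,364,.012),drumL=(77,305,.056),drumR=(233,305,.056),ribtop=(154,228,.049),ribbase=(154,202,.015),knend=(154,243,.078),pintip=(154,118,.071),pinroot=(154.5,52,.071)).items(): print(n,t(*a))
E
```

```text
botL [-46.7429 -40.039 ]
botR [-46.814   37.5842]
boltL [-37.9891 -31.2107]
boltR [-38.0513  29.6342]
drumL [  2.2381 -27.4534]
drumR [ 2.1845 26.0248]
ribtop [27.5667 -1.0298]
ribbase [30.513 -1.091]
knend [29.1529 -0.9726]
pintip [66.5068 -0.9416]
pinroot [86.6255 -0.7746]
```

Request:
carry_out:
  plan: [0.0005,-0.0008,0.005,0,1,0,0,0.005,0,1,0,0,0.004,0,1,0,0,0,0,1,0,0,0,0,1]

```text
t: 16.05
eef_pos: [0.5224, -0.1212, 0.1246]
orientation: [-0.0, 0.772, 0.635, -0.0]
force: [0.2, 0.3, -2.0]
finger_gap: 0.0098
gripper_force: 30.0
```

Request:
carry_out:
  plan: [0,0,0.004,0,1,0,0,0.003,0,1,0,0,0,0,1,0,0,0,0,1]

```text
t: 16.45
eef_pos: [0.5223, -0.1212, 0.1176]
orientation: [-0.0, 0.772, 0.635, -0.0]
force: [-0.3, 0.2, -1.2]
finger_gap: 0.0098
gripper_force: 30.0
```

Request:
carry_out:
  plan: [0,0,0.001,0,1,0,0,0.001,0,1,0,0,0,0,1,0,0,0,0,1]

```text
t: 16.85
eef_pos: [0.5224, -0.1211, 0.1157]
orientation: [-0.0, 0.772, 0.635, 0.0]
force: [0.3, -0.2, -1.8]
finger_gap: 0.0098
gripper_force: 30.0
```

Request:
carry_out:
  plan: [0,0,0.0005,0,1,0,0,0.0005,0,1,0,0,0,0,1,0,0,0,0,1]

```text
t: 17.25
eef_pos: [0.5223, -0.1211, 0.1148]
orientation: [-0.0, 0.772, 0.635, 0.0]
force: [-2.1, 0.1, 2.9]
finger_gap: 0.0099
gripper_force: 30.0
```

Request:
carry_out:
  plan: [0,-0.0003,0.0004,0,1,0,0,0,0,1,0,0,0,0,1]

```text
t: 17.55
eef_pos: [0.5221, -0.1211, 0.1145]
orientation: [-0.0, 0.772, 0.635, 0.0]
force: [-2.9, 0.7, 4.9]
finger_gap: 0.0097
gripper_force: 30.0
```

Request:
carry_out:
  plan: [0,-0.0003,0.0004,0,1,0,0,0,0,1,0,0,0,0,1]

```text
t: 17.85
eef_pos: [0.5221, -0.1211, 0.1145]
orientation: [0.0, 0.772, 0.635, 0.0]
force: [-3.3, 1.4, 8.6]
finger_gap: 0.0099
gripper_force: 30.0
```

```bash
python3 - <<'E'
from h import *
st,o=look(ZJ,"8",("wrist","scene","top"))
print(st["torque"])
for n in("leaf","jar","dropper","beaker"):
    for c in("scene","top"):
        for k in pinpoint(c,n)[:1]: print(n,c,round(k["p"],2),np.array(k["location"])*[W,H],atz(*ray(c,k["location"]),.071 if n=="leaf" else 0))
E
```

```text
t 17.85 [ 0.5221 -0.1211  0.1145] tool y angle -0.1942 tilt [0.0007 0.0002] F [-3.3465  1.4355  8.6246] gap 0.009927358283546581 q7 0.34453436693945183
wrist jig 0.92 [251.4 183.2] [ 0.5209 -0.1199  0.    ]
wrist pin_tip 0.57 [251.5 121.5] [ 0.5337 -0.057   0.071 ]
wrist turret_bore 0.57 [253.8 211.9] [ 0.5226 -0.1212  0.071 ]
wrist saddle 0.62 [253.6 204.8] [ 0.5227 -0.1204  0.0583]
wrist rib 0.71 [255.1 156.2] [ 0.5303 -0.0886  0.032 ]
scene jig 0.65 [287.1 278.4] [ 0.5243 -0.1156  0.    ]
scene pin_tip 0.61 [272.  232.7] [ 0.5331 -0.059   0.071 ]
scene turret_bore 0.9 [290.4 253.6] [ 0.5221 -0.1248  0.071 ]
scene saddle 0.97 [288.  258.7] [ 0.5193 -0.122   0.0583]
scene rib 0.68 [275. 260.] [ 0.5165 -0.0886  0.032 ]
top jig 0.9 [337.1 233.6] [ 0.5213 -0.1238  0.    ]
top pin_tip 0.96 [310.2 224.5] [ 0.5323 -0.0557  0.071 ]
top turret_bore 0.44 [339.7 226. ] [ 0.5299 -0.1187  0.071 ]
top saddle 0.47 [341.4 230.1] [ 0.5226 -0.1242  0.0583]
top rib 0.56 [326.3 233.1] [ 0.5186 -0.0949  0.032 ]
[0.1298 0.8562 0.0288]
leaf scene 0.79 [289.024 252.288] [ 0.5225 -0.1207  0.071 ]
jar scene 0.76 [250.4192 177.7152] [0.6871 0.222  0.    ]
jar top 0.79 [193.1776 165.0048] [0.6811 0.2154 0.    ]
dropper top 0.69 [265.984  175.7952] [0.6562 0.0413 0.    ]
beaker scene 0.6 [363.7248 252.5952] [ 0.6938 -0.1581  0.    ]
beaker top 0.88 [348.5184 162.816 ] [ 0.6897 -0.1538  0.    ]
```

```bash
python3 - <<'E'
from h import *
st,o=look({"rib":.032,"pin_tip":.071},"9")
for f in("wrist_7","wrist_9"):
    g=cv2.imread(f"pics/{f}.png",0);print(f)
    for y in range(148,168,3): print(y,g[y,238:268])
E
```

```text
t 19.15 [ 0.522  -0.1211  0.1145] tool y angle -0.1942 tilt [0.0007 0.0003] F [-2.3539  0.4844  9.7485] gap 0.010203238773037627 q7 0.34456215632773085
wrist rib 0.79 [251.9 159. ] [ 0.5273 -0.0904  0.032 ]
wrist pin_tip 0.69 [253.4 121. ] [ 0.535  -0.0569  0.071 ]
wrist_7
148 [212 211 215 217 217 217 215 215 216 217 216 217 219 219 220 218 217 215
 212 214 215 215 217 218 219 218 215 214 215 216]
151 [212 212 214 217 217 216 215 214 215 219 215 166 143 143 143 151 197 215
 213 215 216 215 216 219 218 218 215 213 215 215]
154 [213 213 219 221 199 182 162 149 135 127 118 137 147 148 149 152 136 125
 129 134 141 145 166 203 222 220 217 216 215 215]
157 [124 113 112 117 116 117 118 117 118 117 124 176 191 193 192 198 146 123
 125 125 127 126 126 126 124 123 124 131 143 177]
160 [115 115 114 116 117 119 120 120 122 123 124 151 166 173 177 187 137 122
 124 125 124 125 125 127 125 127 125 125 126 125]
163 [115 116 116 116 117 123 139 147 154 158 159 159 161 162 162 163 164 165
 161 161 162 161 146 129 127 127 128 128 128 128]
166 [240 242 245 194 155 156 138 139 138 140 143 144 146 148 145
[... 259 characters left out ...]
224 224 222 222
 221 218 218 222 220 220 221 223 224 222 221 219]
154 [216 218 221 223 222 222 220 220 221 221 222 221 224 225 225 226 224 222
 221 217 218 221 221 221 222 224 223 222 220 219]
157 [216 217 219 223 222 221 220 220 221 224 225 196 154 146 150 150 151 203
 221 218 219 222 220 220 221 224 223 222 221 219]
160 [217 219 225 217 195 189 157 139 133 127 119 124 147 153 153 154 158 138
 128 128 129 127 140 150 166 208 227 225 221 219]
163 [114 115 117 119 119 122 121 121 123 122 120 128 145 149 147 147 151 143
 130 128 129 130 131 132 131 130 129 128 132 143]
166 [117 118 118 118 121 121 122 123 124 125 124 155 194 198 200 206 206 164
 131 128 129 128 129 129 130 130 132 130 130 130]
```

```bash
python3 -c "from workcell import *;print(sign_off())"
```

```text
the job is handed in; nothing more can be done
None
```

The job is handed in at about 19 s: the turret's ribbed side faces the pin to within about 0.01 rad, and the leaf's knuckle sits in the saddle under light downward force. By the measured heights the holes line up to about 0.2 mm. The leaf is still gripped upright and nothing touched the jar, dropper bottle or beaker.

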